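Hold the gauge forceps at the marked tip gap over the open dish

TASK

Pick the blue-gripped sprung forceps out of the cluttered tray, lift them clear and hold them in the air with both tips over the middle of the open culture dish, a few centimetres above it and touching nothing. Squeeze them until the black pointer stands in the green band on the white gauge (the tips are then 14 mm apart), and finish while still holding them there, gap and hand steady: do not put them down or let go. Leave the dish, its lid and the stack of dishes where they are, and the other tools in the tray.

Things in the scene. Friction and masses are not known exactly. Their poses are not given: they have to be found in the camera images.
- forceps_grip (a point): Wanted forceps: loose, 190 mm long, lying on their side in the tray, so the two steel legs (12 mm high) close horizontally. Blue grips 44 mm long, 18 mm high on the legs' outer faces. Point: midway between the grips, half-way up (9 mm above the tray floor) when open. x to the tips, y to the left leg, z up. Over the grips: 42 mm open, 28 at the mark (grip faces then parallel), 21 shut.
- tip_right (a point): End of the right (y negative) leg of the forceps, which carries the gauge; 3.5 mm above the underside of the forceps.
- tip_left (a point): End of the left (y positive) leg, which carries the pointer; 3.5 mm above the underside of the forceps.
- gauge_mark (a point): Middle of the green band (5.5 mm wide) on the white gauge strip, which crosses the legs 37 mm ahead of the grips, 13 to 16 mm above the underside, 15 mm wide along x. The strip is fixed to the right leg and sticks out past the left leg, whose black pointer rides over it.
- jaw (a joint): Squeeze in rad: 0 = sprung open (tips 40 mm apart), 0.14 = pointer mid green band (14 mm), band 0.12 to 0.16, 0.21 = shut. Tip gap = 40 mm - 185 mm x value; width over grips = 42 mm - 100 mm x value. The spring pushes back at the grips with 3 N open, 9 N at the mark, 12 N shut: a hard grip shuts them, so set the gap by finger opening. Springs open if released.
- forceps: The same forceps, about 60 g: origin on the underside, 9 mm below forceps_grip, same axes. The legs meet at a sprung bow 100 mm behind the grips; the tips end 83 mm ahead of the grips. The balance point is within 15 mm of the grips' middle.
- dish_mid (a point): Centre of the open culture dish at rim height: a loose clear round dish, 93 mm in diameter and 15 mm high, filled with amber jelly, standing on the bench at the other side from the tray.
- dish: The same dish: origin at the centre of its underside.
- tray: Fixed steel tray, 260 (x) by 350 (y) by 20 mm high, 3 mm walls, floor 3 mm above the bench; origin at the centre of its underside. The forceps may lie in its left or right half, tips pointing roughly to the tray's +x. Between and beside lie other tools, all under 10 mm high.
- plain_mid (a point): Middle of the plain dark steel forceps, without grips or gauge, about 140 mm long, 14 mm wide, 9 mm high, in the other half of the tray. Not wanted.
- glass_rod: Green glass rod, 160 mm long, 7 mm thick, lying along x in the middle of the tray; origin under its centre.
- spatula: Flat steel spatula with black handle, 190 mm long, 8 mm high, along the tray's left (+y) edge; origin under its middle.
- loop_handle: Red handle with brass end, 180 mm long, 8 mm high, along the tray's right (-y) edge; origin near its middle.
- dish_lid: The dish's lid lying on the bench beside the dish, 96 mm in diameter, 9 mm high; origin under its centre.
- dish_stack: Two closed pink dishes stacked, 90 mm in diameter, 29 mm high, on the bench beyond the dish; origin under the centre.
There are look-alikes about, which are no part of the job. Of the things shaped like the forceps, the bare steel one is meant. What is shaped like the dish but turquoise is not meant.

How it is judged:
On the way, in this order (a step that is already met when the one before it is completed fails the run):
1. the forceps are lifted clear of the tray (height (world z) of forceps_grip above 0.05 m and contact force between the fingers and forceps above 0.5 N and contact force between forceps and tray below 0.05 N), for 0.1 s.
2. both tips over the dish, the pointer in the green band for a second (value of joint jaw between 0.12 and 0.16 rad and horizontal distance between each of tip_right, tip_left and dish_mid below 0.038 m and height (world z) of tip_right between 0.03 and 0.13 m and height (world z) of tip_left between 0.03 and 0.13 m and height (world z) of forceps_grip above 0.04 m), for 1 s.
At the end, for the whole second after the job is handed in: Held in the fingers, steady: squeeze 0.12 to 0.16 rad (tips 14 mm apart, about 3.5 mm either way), both tips within 38 mm of the dish centre seen from above and 30 to 130 mm above the bench, grips above 40 mm, forceps still, touching neither dish, lid, stack nor tray (all of step 2 and velocity of joint jaw between -0.05 and 0.05 rad/s and linear speed of forceps below 0.03 m/s and contact force between the fingers and forceps above 1 N and contact force between forceps and dish below 0.1 N and contact force between forceps and tray below 0.1 N and contact force between forceps and dish_stack below 0.1 N and contact force between forceps and dish_lid below 0.1 N); the arm keeps its last pose, push and grip.
It fails at once if the open dish, its lid, or the stack of dishes is pushed away (15 mm) (distance of any of dish, dish_lid, dish_stack from where it was at the start of the episode above 0.015 m).
It fails at once if another tool is taken out of the tray (height (world z) of any of plain_mid, glass_rod, spatula, loop_handle above 0.045 m).
It also fails if it takes over 51 s, if anything falls off the work surface, if the arm or the gripper's body presses on something with over 40 N, if the wrist force passes 120 N, or if a joint passes its speed limit or range.

ROBOT

A 7-joint arm with a two-finger parallel gripper is mounted at the origin on the work surface. World frame = base frame: x ahead of the robot, y to its left, z up, the work surface at z = 0. Lengths are in m, angles in rad, forces in N, time in s.
With the tool pointing down it reaches from about 0.35 to 0.9 m from the base axis. Payload 7.2 kg.
Tool frame: the origin (TCP) lies at the very end of the fingers, on their centre line; the grasp point (between the pads) lies 19 mm behind it; x points along the fingers, y is the direction in which the jaws open and shut, and the axes are right-handed (so a half turn about x gives the same grasp; the last joint's range is limited). The gripper opens to 88 mm and grips with 3 to 60 N. Pads are 20 mm wide; open, the fingers measure 115 mm over their backs; the gripper's body (75 mm by 178 mm) begins 61 mm behind the grasp point.
Start: joints at [-1.402, 0.411, -0.013, 1.596, 0.006, 1.134, -0.082], TCP at [0.147, 0.608, 0.223] pointing down, gripper open.
Joint ranges: [-2.95, 2.95], [-0.29, 1.99], [-1.47, 1.44], [0.14, 2.54], [-1.03, 4.17], [0.13, 1.85], [-2.86, 2.86]. Speed limits (rad/s): [2.39, 2.39, 3.01, 3.01, 3.14, 3.14, 3.14].

INTERFACE

Orientations are given as a unit quaternion [x, y, z, w].
In Python, from plant import arm, eyes gives the robot as it stands.
- The arm moves only by the tool carry_out, never from a script. Its argument "commands" is a list of rows, each a list of 4 numbers: the shift along the tool's x, y, z in cm, then the turn about the tool's x in rad. A call has 1 to 12 rows; each row shifts and turns the commanded pose from where the row before left it, along the tool's axes as they then stand; what a row does not reach is not made up. A row lasts 1/10 s, in which the tool goes at most 50 mm and 8.59 degrees, less where a joint would pass 70% of its speed; a pose out of reach is approached as far as the arm can. A call is refused whole if a number of a shift passes 5 or a number of a turn 0.15, either way. A call with a gripper value outside its range is refused whole. "gripper" is the finger opening in cm, from 0 to 8.78, set as the call begins (left out, the last holds). The fingers move at their own pace and stop on an object; the grip force is fixed at half the most. Time passes only in rows, so rows that do not move let the fingers close. It gives the time, the measured TCP pose, the force and the opening at its end, in the units of the state.
- arm.read_state(): the state, without advancing time (a new reading comes with each control period).
- eyes.grab_frame(name): name is "side" or "top" or "wrist"; returns a dict with "frame" (384x512x3 uint8, red, green, blue), "vfov" (degrees; the focal length in pixels is half the picture's height over the tangent of half this angle, whatever the lens; pixels are square), "cx", "cy" (the principal point, pixels), "D" ([k1, k2, p1, p2, k3] as OpenCV has them; the pictures are not rectified), "world_from_camera" (4x4, takes a point from camera to world coordinates). Camera axes: x right, y up, looking along -z (the intrinsics and any distortion apply to the point x, -y, -z); pixel columns grow to the right and rows downward; lengths in m; the calibration is good to about 2 mm. A picture is of the moment at which its call begins. There is no depth.
- arm.hand_in(): hands the job in, once; it reports no verdict.
The state is a dict: "time_s": time; "joints": joint angles; "joint_velocities": joint speeds; "joint_torque": joint torques, N m; "ee_pos": TCP position; "eef_rot": TCP orientation; "wrist_force": force on the tool from outside, world axes, zero at the start; "ft_torque": the same for the moment, N m; "finger_gap": finger opening in m.
Only numpy, scipy, OpenCV 4.12 (cv2) and the standard library are available. Lean on these libraries where they do the work, as an engineer would, in place of code of your own. Each camera call takes 0.05 s, during which the arm holds its last target.

## Working session

There is one attempt and no reset: what is moved stays moved. The work goes in short steps, Python scripts to look and compute and a tool call to move; the robot and the scene stay as the last step left them, time stands still between calls to the robot, and variables do not carry over. Pictures are saved under pics/ and viewed, and the job is handed in when it is done.

Besides the shell and the picture viewer there is one more tool, called after ">>>" by a JSON object that holds its "method" and its "body". carry_out: Moves the arm, as the interface text tells. Its arguments: {"type":"object","properties":{"commands":{"type":"array","items":{"type":"array","items":{"type":"number"}}},"gripper":{"type":"number"}},"required":["commands"]}

```bash
mkdir -p pics; ls
cat > h.py <<'E'
import numpy as np, cv2
from plant import arm, eyes
def grab(n,tag):
    f=eyes.grab_frame(n); np.savez('pics/%s.npz'%tag,**f); cv2.imwrite('pics/%s.png'%tag,f['frame'][:,:,::-1]); return f
def load(tag): return dict(np.load('pics/%s.npz'%tag))
def K(f):
    h=f['frame'].shape[0]; fl=h/2/np.tan(np.radians(float(f['vfov']))/2)
    return np.array([[fl,0,float(f['cx'])],[0,fl,float(f['cy'])],[0,0,1]])
def plane(f,uv,z):
    p=cv2.undistortPoints(np.array(uv,float).reshape(-1,1,2),K(f),np.array(f['D'],float)).reshape(-1,2)
    T=f['world_from_camera']; d=np.c_[p[:,0],-p[:,1],-np.ones(len(p))]@T[:3,:3].T
    o=T[:3,3]; return o+d*((z-o[2])/d[:,2])[:,None]
def proj(f,P):
    T=np.linalg.inv(f['world_from_camera']); q=np.atleast_2d(P)@T[:3,:3].T+T[:3,3]
    q=q*[1,-1,-1]
    return cv2.projectPoints(q.reshape(-1,1,3),np.zeros(3),np.zeros(3),K(f),np.array(f['D'],float))[0].reshape(-1,2)
E
python3 - <<'E'
from h import *
for n in ['side','top','wrist']:
    f=grab(n,n+'0'); print(n,f['vfov'],f['D'],f['world_from_camera'].round(3).tolist())
print(arm.read_state())
E
```

```text
pics
side 55.77334314322742 [-0.006269  0.        0.        0.        0.      ] [[0.974, 0.123, -0.192, 0.26], [-0.228, 0.548, -0.805, -0.787], [0.006, 0.827, 0.562, 0.571], [0.0, 0.0, 0.0, 1.0]]
top 55.449991655116044 [-0.07608016  0.          0.          0.          0.        ] [[-0.023, 0.996, -0.084, 0.344], [-1.0, -0.023, 0.005, 0.004], [0.003, 0.084, 0.996, 1.173], [0.0, 0.0, 0.0, 1.0]]
wrist 70.68833698981751 [-0.02146972  0.          0.          0.          0.        ] [[0.235, -0.929, -0.286, 0.067], [0.972, 0.224, 0.07, 0.627], [-0.001, -0.295, 0.956, 0.383], [0.0, 0.0, 0.0, 1.0]]
{'time_s': 0.15, 'joints': array([-1.40220149,  0.41172856, -0.01274975,  1.59683472,  0.00560994,
        1.13428826, -0.08221338]), 'joint_velocities': array([ 0.00116631, -0.00121589,  0.00140441, -0.00291943, -0.00075554,
       -0.00013962,  0.00101863]), 'joint_torque': array([ 2.28886420e-03, -5.88332427e+01,  6.43112306e-01, -2.91293228e+01,
       -5.36243676e-02,  1.57549919e-02,  1.14555269e-04]), 'ee_pos': array([0.14654147, 0.60718578, 0.22200132]), 'eef_rot': array([ 0.08307511,  0.70218153, -0.08393878,  0.70213525]), 'wrist_force': array([ 0.46629795,  0.95626296, -0.05874478]), 'ft_torque': array([-0.01470723, -0.00025275,  0.03322295]), 'finger_gap': 0.08759108557552746}
```

View pics/top0.png

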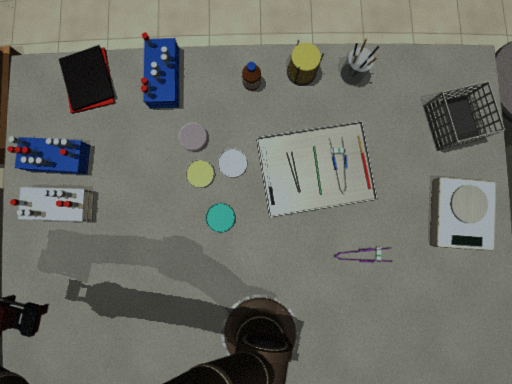

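View pics/side0.png

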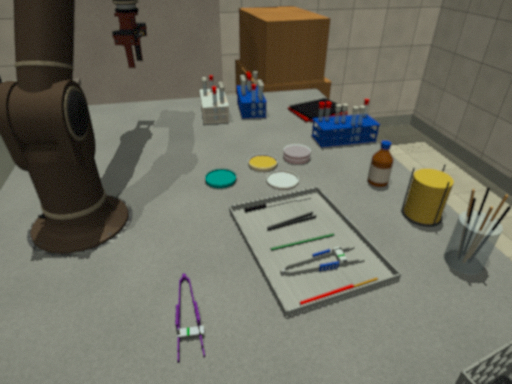

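View pics/wrist0.png

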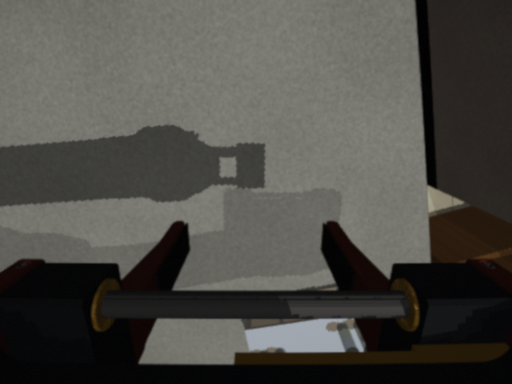

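Run:
```python
from h import *
f=load('top0'); im=f['frame']
c=im[115:225,255:380][:,:,::-1]; cv2.imwrite('pics/c1.png',cv2.resize(c,None,fx=5,fy=5,interpolation=cv2.INTER_CUBIC))
hsv=cv2.cvtColor(im,cv2.COLOR_RGB2HSV)
m=cv2.inRange(hsv,(100,90,40),(130,255,255)); m[:,:320]=0;m[:,:][:120]=0;m[230:]=0;m[:,360:]=0
n,l,s,ce=cv2.connectedComponentsWithStats(m)
for i in range(1,n):
  if s[i,4]>5: print('blue',s[i],ce[i],plane(f,ce[i],.018).round(4))
m=cv2.inRange(hsv,(20,70,80),(40,255,255)); m[:,280:]=0
n,l,s,ce=cv2.connectedComponentsWithStats(m)
for i in range(1,n):
  if s[i,4]>50: print('dish',s[i],ce[i],plane(f,ce[i],.012).round(4))
g=load('side0');hs=cv2.cvtColor(g['frame'],cv2.COLOR_RGB2HSV)
m=cv2.inRange(hs,(20,70,80),(40,255,255)); m[:,300:]=0
n,l,s,ce=cv2.connectedComponentsWithStats(m)
for i in range(1,n):
  if s[i,4]>50: print('dish side',s[i],ce[i],plane(g,ce[i],.012).round(4))
m=cv2.inRange(hs,(100,90,40),(130,255,255)); m[:220]=0;m[300:]=0
n,l,s,ce=cv2.connectedComponentsWithStats(m)
for i in range(1,n):
  if s[i,4]>5: print('blue side',s[i],ce[i],plane(g,ce[i],.014).round(4))
c=g['frame'][180:320,220:410][:,:,::-1]; cv2.imwrite('pics/c2.png',cv2.resize(c,None,fx=4,fy=4,interpolation=cv2.INTER_CUBIC))
```

```text
blue [345 155   2  13  25] [345.48 161.24] [[ 0.5388 -0.2893  0.018 ]]
blue [332 156   5  14  31] [334.19354839 162.51612903] [[ 0.5354 -0.2525  0.018 ]]
dish [186 160  27  27 558] [199.2311828 173.0734767] [[0.5119 0.1815 0.012 ]]
dish side [249 155  28  16 358] [262.36592179 162.45810056] [[0.5108 0.1739 0.012 ]]
blue side [313 249  17   8  51] [320.94117647 252.54901961] [[ 0.5378 -0.2487  0.014 ]]
blue side [319 261  20  10 121] [328.62809917 265.5785124 ] [[ 0.5389 -0.2895  0.014 ]]
```

View pics/c1.png

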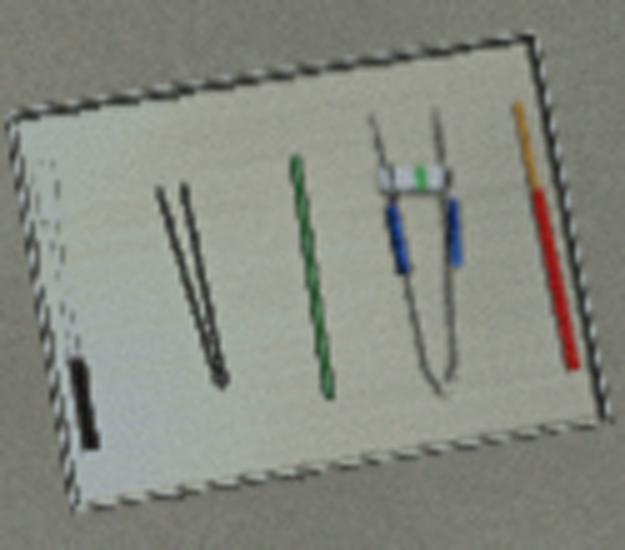

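View pics/c2.png

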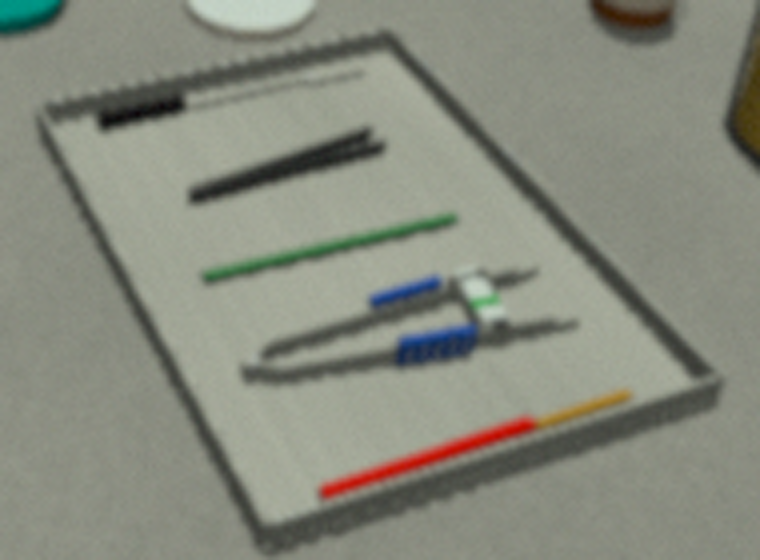

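Run:
```python
from h import *
from scipy.spatial.transform import Rotation as R
f=load('top0')
P=plane(f,[(329.4,138.4),(342.4,137.4),(343.4,193.5)],.010); print(P.round(4))
t=(P[0]+P[1])/2; d=t-P[2]; print('yaw',np.degrees(np.arctan2(d[1],d[0])),np.linalg.norm(d))
b=plane(f,[(345.5,161.2),(334.2,162.5)],.018); d2=b[1]-b[0]; print('yaw grips',np.degrees(np.arctan2(-d2[0],d2[1])), np.linalg.norm(d2), b.mean(0))
s=arm.read_state(); r=R.from_quat(s['eef_rot']).as_matrix(); print(r.round(3)); print(s['ee_pos'])
```

```text
[[ 0.6164 -0.2422  0.01  ]
 [ 0.619  -0.285   0.01  ]
 [ 0.4356 -0.2798  0.01  ]]
yaw 5.088154323978588 0.1828590247765183
yaw grips 5.427978709394672 0.03698334574309703 [ 0.53721024 -0.27093639  0.018     ]
[[-0.     0.235  0.972]
 [-0.001  0.972 -0.235]
 [-1.    -0.001  0.   ]]
[0.14654147 0.60718578 0.22200132]
```

>>> {"method": "carry_out", "body": {"commands": [[0, -2, 2, -0.11], [0, -3, 2.5, -0.11], [0, -3.5, 2.5, -0.11], [0, -3.5, 2.5, 0], [0, -3.5, 2.5, 0], [0, -3.5, 2.5, 0], [0, -3.5, 2.5, 0], [0, -3.5, 2.5, 0], [0, -3.5, 2, 0], [0, -3.5, 2, 0], [0, -3.5, 1, 0], [0, -3.5, 1, 0]], "gripper": 7.5}}

```text
time_s: 1.35
ee_pos: [0.4208, 0.217, 0.2225]
eef_rot: [-0.033, 0.706, 0.033, 0.706]
wrist_force: [0.9, 0.3, -0.7]
finger_gap: 0.0751
```

>>> {"method": "carry_out", "body": {"commands": [[0, -3.5, 0.7, 0], [0, -4.2, 0.7, 0], [0, -4.5, 0.7, 0], [0, -4.5, 0.7, 0], [0, -4.5, 0.7, 0], [0, -4.5, 0.7, 0], [0, -4.5, 0.7, 0], [0, -4.5, 0.7, 0], [0, -4.5, 0.7, 0], [0, -4.5, 0.7, 0], [0, -4, 0.2, 0], [0, -0.8, 0, 0]]}}

```text
time_s: 2.55
ee_pos: [0.5362, -0.2629, 0.2223]
eef_rot: [-0.032, 0.707, 0.03, 0.706]
wrist_force: [0.3, 0.4, -0.2]
finger_gap: 0.0746
```

Run:
```python
from h import *
for n in ['wrist','top']: f=grab(n,n+'1')
s=arm.read_state();print(s['ee_pos'],s['eef_rot'],s['wrist_force'],s['time_s'],s['joints'])
```

```text
[ 0.53644562 -0.25904341  0.22208706] [-0.03194775  0.70680387  0.03176309  0.70597361] [ 0.62413964  0.42871795 -0.02750868] 2.65 [ 0.00497476  0.38360084  0.48708229  1.69609445 -0.19579527  1.11152966
  2.21030227]
```

View pics/wrist1.png

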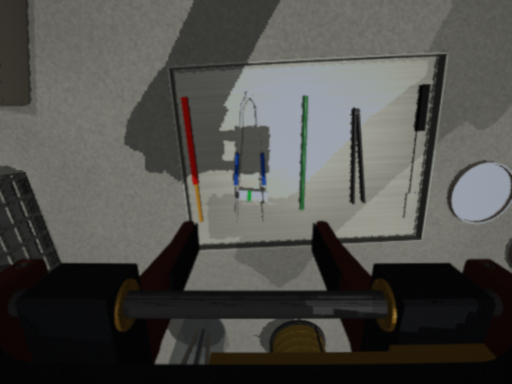

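Run:
```python
from h import *
f=load('wrist1'); im=f['frame'];hs=cv2.cvtColor(im,cv2.COLOR_RGB2HSV)
print(f['world_from_camera'].round(3))
m=cv2.inRange(hs,(105,110,40),(130,255,255)); m[:130]=0;m[210:]=0
n,l,s,ce=cv2.connectedComponentsWithStats(m)
for i in range(1,n):
  if s[i,4]>5: print(s[i],ce[i],plane(f,ce[i],.016).round(4))
c=im[80:235,160:330][:,:,::-1]; cv2.imwrite('pics/c3.png',cv2.resize(c,None,fx=4.5,fy=3.8,interpolation=cv2.INTER_CUBIC))
```

```text
[[-0.087 -0.952 -0.293  0.455]
 [ 0.996 -0.084 -0.024 -0.269]
 [-0.002 -0.294  0.956  0.384]
 [ 0.     0.     0.     1.   ]]
[234 153   5  32 122] [236.16393443 168.83606557] [[ 0.5379 -0.289   0.016 ]]
[261 153   5  32 106] [262.6509434  169.00943396] [[ 0.535  -0.2523  0.016 ]]
```

View pics/c3.png

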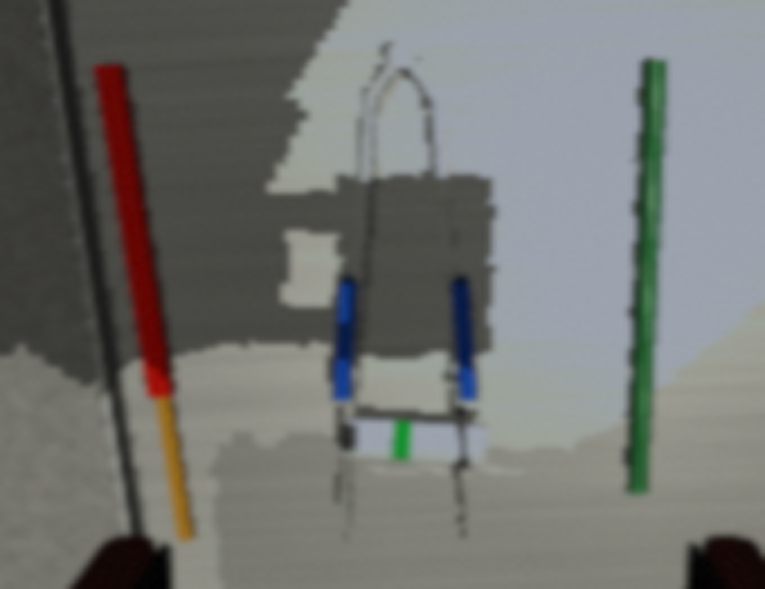

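>>> {"method": "carry_out", "body": {"commands": [[1, -0.6, 0, 0], [3, -0.6, 0, 0], [3.5, 0, 0, 0], [3.5, 0, 0, 0], [3.5, 0, 0, 0], [2, 0, 0, 0], [0.5, 0, 0, 0], [0, 0, 0, 0], [0, 0, 0, 0]]}}

```text
time_s: 3.55
ee_pos: [0.5391, -0.2692, 0.0537]
eef_rot: [-0.033, 0.706, 0.033, 0.707]
wrist_force: [-1.1, -0.8, 0.1]
finger_gap: 0.075
```

Run:
```python
from h import *
for n in ['wrist','side']: f=grab(n,n+'2')
s=arm.read_state();print(s['ee_pos'],s['eef_rot'],s['wrist_force'],s['time_s'])
f=load('wrist2'); im=f['frame'];hs=cv2.cvtColor(im,cv2.COLOR_RGB2HSV)
m=cv2.inRange(hs,(105,110,40),(130,255,255))
n,l,st,ce=cv2.connectedComponentsWithStats(m)
for i in range(1,n):
  if st[i,4]>15: print(st[i],ce[i],plane(f,ce[i],.016).round(4))
```

```text
[ 0.53921008 -0.26955098  0.05405381] [-0.03333028  0.70553151  0.03282979  0.70713265] [ 0.18524967 -0.16522829 -0.5086525 ] 3.65
[226 183   9  57 363] [229.5922865  210.53443526] [[ 0.537 -0.289  0.016]]
[272 183   9  57 371] [275.88409704 211.20485175] [[ 0.5341 -0.2526  0.016 ]]
```

View pics/wrist2.png

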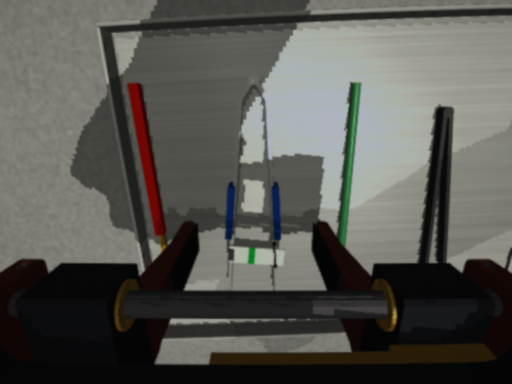

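View pics/side2.png

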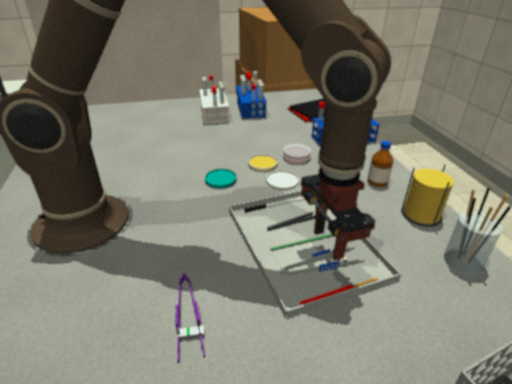

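>>> {"method": "carry_out", "body": {"commands": [[1, -0.1, -0.3, 0], [1.2, 0, 0, 0], [1.2, 0, 0, 0], [0.9, 0, 0, 0], [0.4, 0, 0, 0], [0, 0, 0, 0], [0, 0, 0, 0], [0, 0, 0, 0]]}}

```text
time_s: 4.45
ee_pos: [0.5357, -0.2709, 0.006]
eef_rot: [-0.033, 0.706, 0.033, 0.707]
wrist_force: [-0.1, -0.2, -0.0]
finger_gap: 0.0748
```

Well placed. Close in steps.

>>> {"method": "carry_out", "body": {"commands": [[0, 0, 0, 0], [0, 0, 0, 0], [0, 0, 0, 0], [0, 0, 0, 0], [0, 0, 0, 0]], "gripper": 4.4}}

```text
time_s: 4.95
ee_pos: [0.5354, -0.2707, 0.0057]
eef_rot: [-0.033, 0.706, 0.033, 0.706]
wrist_force: [0.4, 0.4, 0.1]
finger_gap: 0.0444
```

>>> {"method": "carry_out", "body": {"commands": [[0, 0, 0, 0], [0, 0, 0, 0], [0, 0, 0, 0]], "gripper": 3.6}}

```text
time_s: 5.25
ee_pos: [0.5354, -0.2708, 0.0057]
eef_rot: [-0.033, 0.706, 0.033, 0.706]
wrist_force: [-0.7, 0.1, 1.1]
finger_gap: 0.0365
```

>>> {"method": "carry_out", "body": {"commands": [[0, 0, 0, 0], [0, 0, 0, 0], [0, 0, 0, 0], [0, 0, 0, 0], [0, 0, 0, 0]], "gripper": 2.8}}

```text
time_s: 5.75
ee_pos: [0.5354, -0.2707, 0.0057]
eef_rot: [-0.033, 0.706, 0.033, 0.706]
wrist_force: [0.9, 0.9, 0.9]
finger_gap: 0.0283
```

Run:
```python
from h import *
for n in ['wrist']: f=grab(n,n+'3')
s=arm.read_state();print(s['ee_pos'],s['eef_rot'],s['wrist_force'],s['finger_gap'],s['time_s'])
c=f['frame'][140:310,160:340][:,:,::-1]; cv2.imwrite('pics/c4.png',cv2.resize(c,None,fx=4,fy=3.5,interpolation=cv2.INTER_CUBIC))
```

```text
[ 0.53542595 -0.27077895  0.00567889] [-0.03297723  0.70629472  0.03292848  0.70638232] [0.03408275 0.18981697 0.97979652] 0.028125678096507952 5.8
```

View pics/c4.png

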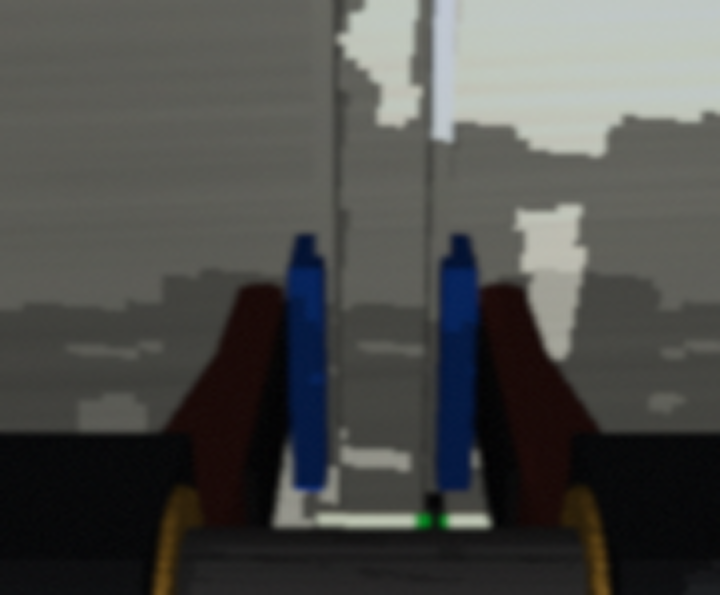

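>>> {"method": "carry_out", "body": {"commands": [[-0.3, 0, 0, 0], [-0.6, 0, 0, 0], [-1, 0, 0, 0], [-1.5, 0, 0, 0], [-1.8, 0, 0, 0], [-2, 0, 0, 0], [-2, 0, 0, 0], [-1.5, 0, 0, 0], [-1, 0, 0, 0], [-0.5, 0, 0, 0], [0, 0, 0, 0], [0, 0, 0, 0]]}}

```text
time_s: 7.0
ee_pos: [0.535, -0.2705, 0.127]
eef_rot: [-0.033, 0.707, 0.033, 0.706]
wrist_force: [0.4, 1.6, -0.2]
finger_gap: 0.0284
```

Run:
```python
from h import *
for n in ['wrist','side']: f=grab(n,n+'4')
s=arm.read_state();print(s['ee_pos'],s['eef_rot'],s['wrist_force'],s['finger_gap'],s['time_s'])
a=load('wrist4')['frame'][140:310,160:340]; b=f['frame'][150:300,250:420]
z=lambda x:cv2.resize(x[:,:,::-1],(400,400),interpolation=cv2.INTER_CUBIC)
cv2.imwrite('pics/c5.png',np.hstack([z(a),z(b)]))
```

```text
[ 0.53491675 -0.27049161  0.12674745] [-0.03276154  0.70683528  0.03314542  0.70584131] [-0.23442852 -0.51016088 -1.28712943] 0.028048688592925936 7.1
```

View pics/c5.png

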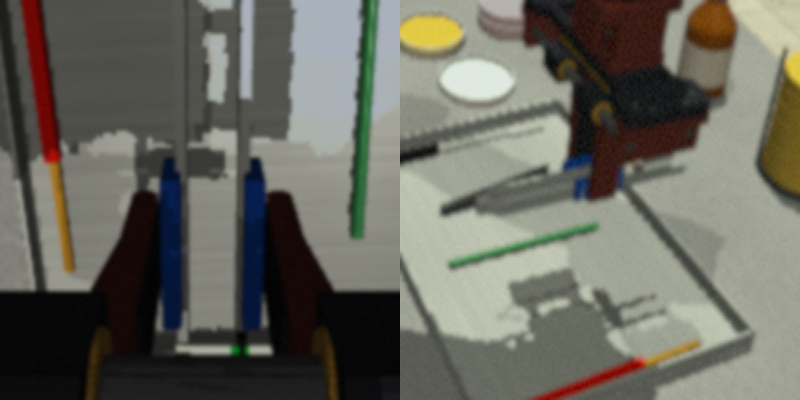

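>>> {"method": "carry_out", "body": {"commands": [[0, 1, -0.2, 0], [0, 2.5, -0.3, 0], [0, 3.5, -0.5, 0], [0, 4, -0.6, 0], [0, 4, -0.6, 0], [0, 4, -0.6, 0], [0, 4, -0.6, 0], [0, 4, -0.6, 0], [0, 4, -0.6, 0], [0, 4, -0.6, 0], [0, 4, -0.6, 0], [0, 3, -0.4, 0]]}}

```text
time_s: 8.3
ee_pos: [0.4328, 0.1444, 0.1274]
eef_rot: [-0.034, 0.707, 0.034, 0.706]
wrist_force: [1.0, -0.7, -0.5]
finger_gap: 0.0285
```

>>> {"method": "carry_out", "body": {"commands": [[0, 1.8, -0.2, 0], [0, 0.8, -0.1, 0], [0, 0.2, 0, 0], [0, 0, 0, 0], [0, 0, 0, 0], [0, 0, 0, 0]]}}

```text
time_s: 8.9
ee_pos: [0.4292, 0.1682, 0.1277]
eef_rot: [-0.032, 0.706, 0.032, 0.706]
wrist_force: [-1.0, -0.8, -0.9]
finger_gap: 0.0281
```

Run:
```python
from h import *
for n in ['wrist','side','top']: f=grab(n,n+'5')
s=arm.read_state();print(s['ee_pos'],s['eef_rot'],s['wrist_force'],s['finger_gap'],s['time_s'])
a=load('top5')['frame'][100:240,130:270]; b=load('side5')['frame'][90:210,190:310]
z=lambda x:cv2.resize(x[:,:,::-1],(400,400),interpolation=cv2.INTER_CUBIC)
cv2.imwrite('pics/c6.png',np.hstack([z(a),z(b)]))
```

```text
[0.42913803 0.16869713 0.12765438] [-0.03256927  0.70633341  0.03253479  0.70638081] [-0.43956459 -0.345205    0.03602262] 0.028376756918596823 9.05
```

View pics/c6.png

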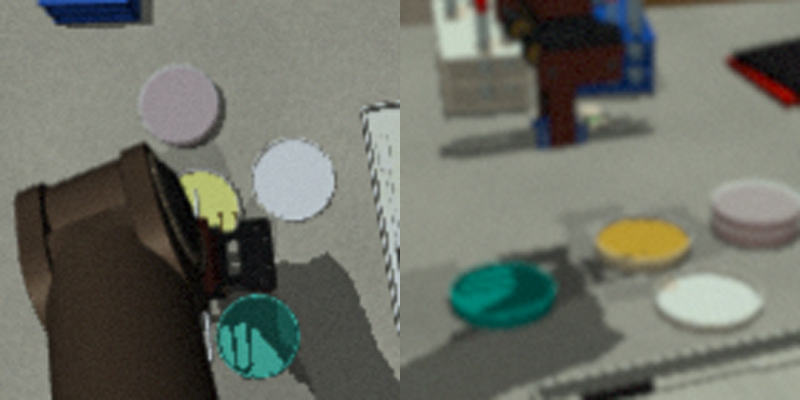

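View pics/wrist5.png

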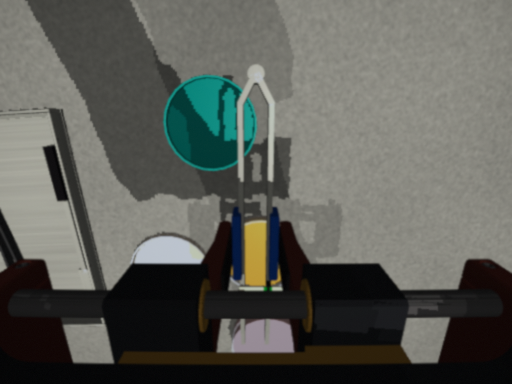

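>>> {"method": "carry_out", "body": {"commands": [[0.3, 0, 0, 0], [0.7, 0.1, 0, 0], [1, 0.1, 0, 0], [1, 0.1, 0, 0], [1, 0.1, 0, 0], [0.6, 0, 0, 0], [0.3, 0, 0, 0], [0.1, 0, 0, 0], [0, 0, 0, 0], [0, 0, 0, 0], [0, 0, 0, 0], [0, 0, 0, 0]]}}

```text
time_s: 10.25
ee_pos: [0.4287, 0.1733, 0.0779]
eef_rot: [-0.033, 0.706, 0.033, 0.707]
wrist_force: [-0.4, 0.5, -0.0]
finger_gap: 0.0282
```

Run:
```python
from h import *
from scipy.spatial.transform import Rotation as R
for n in ['wrist','side','top']: f=grab(n,n+'6')
s=arm.read_state();print(s['ee_pos'],s['eef_rot'],s['wrist_force'],s['finger_gap'],s['time_s'])
r=R.from_quat(s['eef_rot']).as_matrix(); p=s['ee_pos']
und=p+0.003*r[:,0]  # underside level
pts={'bow':und-.100*r[:,2]-.006*r[:,0],'tipL':und+.083*r[:,2]+.007*r[:,1]-.0035*r[:,0],'tipR':und+.083*r[:,2]-.007*r[:,1]-.0035*r[:,0]}
for k,v in pts.items(): print(k,v.round(4),[proj(load(n+'6'),v).round(1)[0].tolist() for n in ['wrist','side']])
a=load('wrist6')['frame'][250:384,190:330]; b=load('side6')['frame'][110:200,210:310]
z=lambda x:cv2.resize(x[:,:,::-1],(400,400),interpolation=cv2.INTER_CUBIC)
cv2.imwrite('pics/c7.png',np.hstack([z(a),z(b)]))
```

```text
[0.42863117 0.17332489 0.07778053] [-0.03289767  0.70625909  0.03303892  0.7064165 ] [-0.61381799  0.00479353 -0.26736914] 0.02821331093756199 10.4
bow [0.3291 0.164  0.0808] [[254.1, 72.0], [202.9, 150.1]]
tipL [0.5106 0.188  0.0783] [[263.7, 336.6], [261.5, 141.3]]
tipR [0.5119 0.1741 0.0783] [[245.1, 336.6], [263.1, 143.3]]
```

View pics/c7.png

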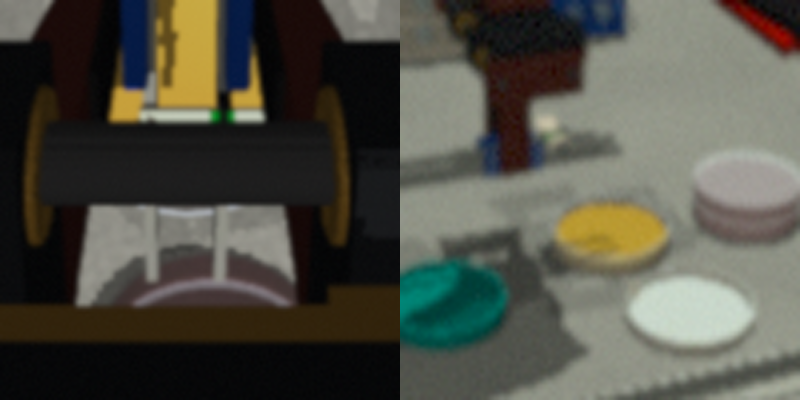

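View pics/wrist6.png

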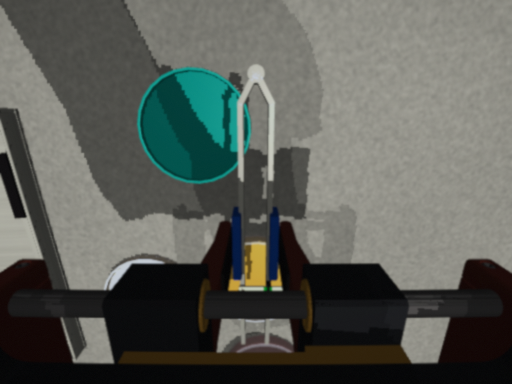

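>>> {"method": "carry_out", "body": {"commands": [[0, 0, 0, 0], [0, 0, 0, 0], [0, 0, 0, 0], [0, 0, 0, 0], [0, 0, 0, 0], [0, 0, 0, 0], [0, 0, 0, 0], [0, 0, 0, 0], [0, 0, 0, 0], [0, 0, 0, 0], [0, 0, 0, 0], [0, 0, 0, 0]]}}

```text
time_s: 11.6
ee_pos: [0.4285, 0.1732, 0.0776]
eef_rot: [-0.033, 0.706, 0.033, 0.706]
wrist_force: [1.1, -0.5, -0.6]
finger_gap: 0.0281
```

Run:
```python
from h import *
f=grab('wrist','wrist7'); d=np.abs(f['frame'].astype(int)-load('wrist6')['frame']); print('diff',d[200:350,200:310].mean())
c=f['frame'][265:305,215:300][:,:,::-1]; cv2.imwrite('pics/c8.png',cv2.resize(c,None,fx=8,fy=8,interpolation=cv2.INTER_CUBIC))
s=arm.read_state();print(s['ee_pos'],s['finger_gap'],s['time_s'])
```

```text
diff 1.2516969696969698
[0.42857061 0.17324879 0.07763293] 0.02788516818364344 11.65
```

View pics/c8.png

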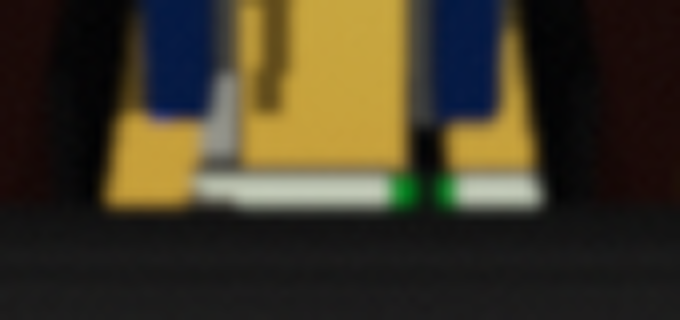

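The pointer stands in mid-band, with green visible on both sides of it (crop x≈390–455, pointer ≈425), and the view is steady. I'm handing in.

```bash
python3 -c "
from plant import arm
print(arm.hand_in())"
```

```text
the job is handed in; nothing more can be done
None
```

I gripped the blue-gripped forceps across their grips and closed the fingers to 28 mm. I then lifted them out of the tray, carried them over the amber dish, lowered them, and handed in at about 11.7 s while still holding them. No verdict was reported.

What the last checks showed:
- **Squeeze:** the finger opening read 28 mm (squeeze about 0.14 rad). The pointer stood in the middle of the green band, with green visible on both sides.
- **Position:** worked out from the hand pose, the tips were about 78 mm above the bench, at about (0.511, 0.181) m. The dish centre came out at (0.512, 0.18) m.
- **Steadiness:** nothing visibly moved between the last two wrist pictures, taken 1.2 s apart. The wrist force stayed near 1 N, which is noise level.

Two checks disagreed, both by little:
- **Dish centre:** the top and side cameras differed by about 8 mm in y, so I aimed between them. The allowance is 38 mm.
- **Tips in the wrist picture:** they sat about 7 px from where I predicted, perhaps from a slight pitch of the forceps or an error of a few millimetres in the assumed lengths.

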